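# Load a lure mould into the injection stand and clamp it on the hidden nozzle

### The job

Load the lure mould with the round port boss into the injection stand: draw it out of the rack by its port end, lay it flat on the bench clear of the rack and let go, then take it again near its other end and lay it flat on the stand's rollers, port end between the guides and pointing to the hood, and let go. Then slide the clamp carriage up behind it with the knob, so that it pushes the mould along the rollers under the hood until you feel the spring-loaded nozzle hidden in there and have pressed it about half way in - gently, never ramming it - and leave it clamped so. Leave everything else where it is.

Things in the scene. Friction and masses are not known exactly. Their poses are not given: they have to be found in the camera images.
- mould: the lure mould: plain aluminium block 140 long (its x) x 36 wide (y) x 28 high (z) mm, 0.34 kg, with a round boss (the port) on its +x end face. Origin: centre of the block's underside. At the start it lies on the bench in one of the rack's two bays (either one), only its port end sticking out, by about 45 mm plus the boss.
- port (a point): centre of the flat end of the mould's port boss (18 mm diameter, 8 mm long), 78 mm along the mould's x from its origin and 14 mm above its underside
- rack: fixed plywood rack, 110 deep (x) x 144 wide (y) x 42 high mm, origin at the centre of its underside. Two covered bays at y = -45 and +45 mm, open only towards its -x side (mouth at x = -55 mm), each 44 wide and 36 high inside, back wall at x = +49 mm, floor is the bench. The mould comes out along the rack's -x.
- stand: fixed injection stand; its x is the loading direction. Origin on the bench under the middle of the hood's mouth. Base plate x -270 to +100 mm, 100 wide, 8 high. Rollers (axes along y) at x -185 to +74 mm, tops 31 mm above the bench. Hood: opaque box from x 0 to +94 mm, tunnel 44 wide, roof underside 67 mm, top 71 mm above the bench, an injector standing on it at x 62 mm, up to 141 mm.
- guides (a point): start of the stand's two upright guides, on the axis at roller-top height, at x = -98 mm of the stand. From here to the hood they stand 44 mm apart inside, tops 61 mm above the bench, with lips flared outwards up to 68 mm; a flared lead-in reaches 16 mm further out.
- hood_mouth (a point): middle of the hood's mouth, 45 mm above the bench (the port's height on the rollers). Inside on this axis is a spring nozzle that cannot be seen: its face stands 42 to 66 mm inside the mouth, differently each time. It gives by 10 mm, pushing back with 1.5 N at first touch rising to 6.5 N, then is solid.
- carriage: clamp carriage, aluminium block on the stand's two slide rods. Origin on the bench under the middle of its pushing face (40 wide, 35 to 65 mm above the bench), axes as the stand's; it reaches 52 mm behind the face. It starts with the face 165 to 190 mm before the hood's mouth (190 = fully back), slides up to 150 mm along x, with friction of about 8 N, and stays where it is left.
- knob (a point): middle of the carriage's knurled steel knob (upright cylinder, 26 mm diameter, 26 mm tall, 69 to 95 mm above the bench); 32 mm behind the pushing face, 82 mm above the bench
- flat_mould: bystander: another mould, 140 x 28 x 20 mm, without any boss, in the other bay; origin at the centre of its underside, x along its length
- spool: bystander: thread spool standing, 30 mm diameter, 36 mm tall, origin under its centre
- eye_jar: bystander: clear jar, 44 mm diameter, 45 mm tall, origin under its centre
- driver: bystander: screwdriver lying, 150 mm long along its x
- bead_dish: bystander: small white bowl, 68 mm diameter, 22 mm high, origin under its centre
- cement: bystander: amber bottle, 32 mm diameter, 65 mm tall, origin under its centre
- brush: bystander: brush lying, 150 mm long along its x
- cork_drum: bystander: cork cylinder, 40 mm diameter, 30 mm tall, origin under its centre
Mind the look-alikes: they are no part of the job. There is more than one size of the rack; the one meant has the size given above.

How it is judged (in metres and radians):
On the way, in this order (a step that is already met when the one before it is completed fails the run):
1. the mould lies flat on the bench, wholly out of the rack's bay, and has been let go ((x of mould in the frame of rack below -0.128 m or y of mould in the frame of rack above 0.15 m or y of mould in the frame of rack below -0.15 m) and height (world z) of mould below 0.006 m and angle between mould's own z axis and vertical below 0.08 rad and contact force between the fingers and mould below 0.1 N and linear speed of mould below 0.02 m/s), for 0.2 s.
2. the mould lies flat on the rollers, its port end between the guides and pointing to the hood, and has been let go (y of mould in the frame of stand between -0.007 and 0.007 m and z of mould in the frame of stand between 0.027 and 0.035 m and angle between the x axis of mould and the x axis of stand, either way round below 0.08 rad and angle between mould's own z axis and vertical below 0.08 rad and x of port in the frame of stand between -0.06 and 0.036 m and contact force between the fingers and mould below 0.1 N and linear speed of mould below 0.02 m/s), for 0.2 s.
At the end, for the whole second after the job is handed in: The mould lies flat on the rollers in line with the stand (within 7 mm sideways and 0.08 rad), its port more than 36 mm inside the hood, and the carriage, left alone, keeps pressing it on the nozzle with more than 2.5 N; everything at rest (y of mould in the frame of stand between -0.007 and 0.007 m and z of mould in the frame of stand between 0.027 and 0.035 m and angle between the x axis of mould and the x axis of stand, either way round below 0.08 rad and angle between mould's own z axis and vertical below 0.08 rad and x of port in the frame of stand above 0.036 m and contact force between carriage and mould above 2.5 N and contact force between the fingers and mould below 0.1 N and linear speed of mould below 0.02 m/s and linear speed of carriage below 0.01 m/s); the robot touches nothing.
It fails at once if the mould is rammed: the carriage presses on it with more than 20 N (contact force between carriage and mould above 20 N).
It fails at once if a bystander is moved by more than 30 mm or (spool, jar, bottle) knocked over (distance of any of flat_mould, spool, eye_jar, driver, bead_dish, cement, brush, cork_drum from where it was at the start of the episode above 0.03 m or angle between any of spool, eye_jar, cement's own z axis and vertical above 0.7 rad).
It also fails if it takes over 67 s, if anything falls off the work surface, if the arm or the gripper's body presses on something with over 40 N, if the wrist force passes 120 N, or if a joint passes its speed limit or range.

### The arm

A 6-joint arm with a two-finger parallel gripper is mounted at the origin on the work surface. World frame = base frame: x ahead of the robot, y to its left, z up, the work surface at z = 0. Lengths are in mm, angles in rad, forces in N, time in s.
With the tool pointing down it reaches from about 300 to 1000 mm from the base axis. Payload 5.1 kg.
Tool frame: the origin (TCP) lies at the very end of the fingers, on their centre line; the grasp point (between the pads) lies 19 mm behind it; z points along the fingers, y is the line along which they close (so a half turn about z gives the same grasp; the last joint's range is limited). The gripper opens to 95 mm and grips with 3 to 60 N. Pads are 20 mm wide; open, the fingers measure 119 mm over their backs; the gripper's body (75 mm by 180 mm) begins 59 mm behind the grasp point.
Start: joints at [-0.083, 0.124, 1.65, -0, 1.367, -0.083], TCP at [649.988, -0.028, 214.656] pointing down, gripper open.
Joint ranges: [-2.61, 2.61], [-1.02, 2.33], [0.03, 2.71], [-1.35, 4.49], [0.32, 2.68], [-2.91, 2.91]. Speed limits (rad/s): [2.57, 2.57, 3.14, 3.14, 3.14, 3.14].

### API

Orientations are given as [roll, pitch, yaw] about the fixed x, y, z axes, in that order (R = Rz(yaw) Ry(pitch) Rx(roll)).
In Python, from rig import manip gives the robot as it stands. The module is installed in compiled form; this text tells all that it offers.
- The arm moves only by the tool carry_out, never from a script. Its argument "moves" is a list of rows, each a list of 4 numbers: the shift along the tool's x, y, z in cm, then the turn about the tool's z in degrees. In form: [[x, y, z, twist], ...]. A call has 1 to 12 rows; each row is the pose to reach, as a shift and turn from the pose commanded when the call began, along the tool's axes at that moment; what a row does not reach only later rows make up. A row lasts 1/8 s, in which the tool goes at most 62.5 mm and 10.7 degrees, less where a joint would pass 70% of its speed; a pose out of reach is approached as far as the arm can. A call with a gripper value outside its range is refused whole. "grip" is the opening, from 0 (shut) to 1 (fully open), set as the call begins (left out, the last holds). The fingers move at their own pace and stop on an object; "newtons" is the grip in N (left out, the last holds). Time passes only in rows, so rows that repeat a pose let the fingers close. It gives the time, the measured TCP pose, the force, the opening and the grip force at its end, in the units of the state.
- manip.sense(): the state, without advancing time (a new reading comes with each control period).
- manip.grab_frame(name): name is "scene" or "side" or "wrist"; returns the picture (384x512x3 uint8, blue, green, red); there is no depth.
- manip.camera_params(name): a dict with "fx", "fy", "cx", "cy" (pixels), "k1" (the pictures are not rectified: a ray, as slopes to the right and down, at radius r is drawn at 1 + k1 r^2 times it, then the intrinsics apply), "cam_to_world" (4x4, takes a point from camera to world coordinates); the wrist camera has in their place "tool_from_camera" (4x4, takes a point from camera to tool coordinates, whose origin is the TCP and whose axes are the flange's). Camera axes: x right, y up, looking along -z (the intrinsics and any distortion apply to the point x, -y, -z); pixel columns grow to the right and rows downward; lengths in mm; the calibration is good to about 2 mm. A picture is of the moment at which its call begins: read the wrist's pose just before it. camera_params takes no time and is no camera call.
- manip.finish_job(): hands the job in; it is judged then, once.
Trained networks look in the newest picture that a camera, given by its name, has taken for a name from the list of things; names that differ only in an ending like _2 or _b are one class to them, and where a whole thing is asked for, a point or a joint stands for the part that bears it (a point fixed in the world has none). Each returns a list of dicts, best first, with "p" (0 to 1); they miss things now and then, are a little off and sometimes report something else, mostly with a low value. They report only what shows in the picture. A call takes as long as a camera call. They do not tell look-alikes from the thing itself.
- manip.masks_of(label, camera): "mask" (384x512 bool, what is visible of it).
- manip.spot_point(label, camera): "position" ([x, y, z] in mm, in world coordinates, good to about 4 mm: a listed point, or the origin of a listed thing).
The state is a dict: "t": time; "joint_pos": joint angles; "joint_velocities": joint speeds; "effort": joint torques, N m; "eef_pos": TCP position; "eef_rot": TCP orientation; "wrist_force": force on the tool from outside, world axes, zero at the start; "ft_torque": the same for the moment, N m; "gripper_width": finger opening in mm; "grasp_force": force on a finger pad.
Only numpy, scipy, OpenCV 4.12 (cv2) and the standard library are available. Lean on these libraries where they do the work, as an engineer would, in place of code of your own. Each camera call takes 0.05 s, during which the arm holds its last target. There are 200 camera calls.

## Working session

There is one attempt and no reset: what is moved stays moved. The work goes in short steps, Python scripts to look and compute and a tool call to move; the robot and the scene stay as the last step left them, time stands still between calls to the robot, and variables do not carry over. Pictures are saved under pics/ and viewed, at most 10 in all, crops included, and the job is handed in when it is done.

Besides the shell and the picture viewer there is one more tool, called after "Call:" by a JSON object that holds its "method" and its "body". carry_out: Moves the arm, as the interface text tells. Its arguments: {"type":"object","properties":{"moves":{"type":"array"},"grip":{"type":"number"},"newtons":{"type":"number"}},"required":["moves"]}

```bash
mkdir -p pics; python3 - <<'E'
from rig import manip
import cv2,numpy as np
s=manip.sense();print(s)
a=manip.grab_frame("scene");b=manip.grab_frame("side")
cv2.imwrite("pics/a.png",a);cv2.imwrite("pics/b.png",b)
for c in("scene","side"):
  for l in("mould","port","rack","stand","guides","hood_mouth","carriage","knob","flat_mould"):
    print(c,l,[(round(d["p"],2),np.round(d["position"]).tolist()) for d in manip.spot_point(l,c)[:4]])
for c in("scene","side","wrist"):print(manip.camera_params(c))
print(manip.sense()["t"])
E
```

```text
{'t': 0.0, 'joint_pos': array([-8.26347519e-02,  1.24481975e-01,  1.65165001e+00, -8.74092543e-06,
        1.36746064e+00, -8.26270985e-02]), 'joint_velocities': array([-0.00012632,  0.00246308, -0.00082536,  0.00022778,  0.00077323,
        0.00264634]), 'effort': array([-6.25927078e-04, -4.17603564e+01, -3.59935069e+01,  7.73367751e-02,
        4.92534391e-02, -1.75303944e-04]), 'eef_pos': array([ 6.49376836e+02, -2.55370389e-03,  2.13416176e+02]), 'eef_rot': array([-3.13959879e+00, -1.56535996e-04,  1.57079029e+00]), 'wrist_force': array([ 0.1738833 , -0.49786471, -0.9984705 ]), 'ft_torque': array([0.00637813, 0.02725034, 0.02113455]), 'grasp_force': 0.0, 'gripper_width': 94.82777510717436}
scene mould []
scene port [(0.49, [529.0, -158.0, 14.0])]
scene rack [(0.78, [618.0, -226.0, 2.0]), (0.78, [391.0, 58.0, 6.0]), (0.69, [254.0, -295.0, 1.0]), (0.35, [585.0, 258.0, 33.0])]
scene stand [(0.64, [576.0, 354.0, -2.0])]
scene guides [(0.62, [586.0, 258.0, 30.0])]
scene hood_mouth [(0.65, [573.0, 354.0, 45.0])]
scene carriage [(0.91, [586.0, 167.0, -1.0]), (0.57, [693.0, 309.0, -0.0])
[... 1356 characters left out ...]
-01,
        -7.86931963e+02],
       [ 5.54638187e-03,  7.60478420e-01,  6.49339518e-01,
         7.37460724e+02],
       [ 0.00000000e+00,  0.00000000e+00,  0.00000000e+00,
         1.00000000e+00]])}
{'fx': 286.5137916687523, 'fy': 286.5137916687523, 'cx': 256.19608899501736, 'cy': 193.95321744600153, 'k1': -0.025940517886816904, 'tool_from_camera': array([[-9.96950458e-04,  9.61127852e-01,  2.76101897e-01,
         7.75559437e+01],
       [ 9.99999217e-01,  1.16709477e-03, -4.51925946e-04,
         4.46964353e-01],
       [-7.56595693e-04,  2.76101230e-01, -9.61128263e-01,
        -1.69256012e+02],
       [ 0.00000000e+00,  0.00000000e+00,  0.00000000e+00,
         1.00000000e+00]])}
1.0
```

View pics/a.png

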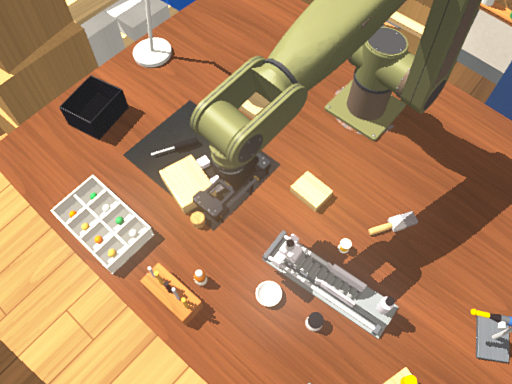

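View pics/b.png

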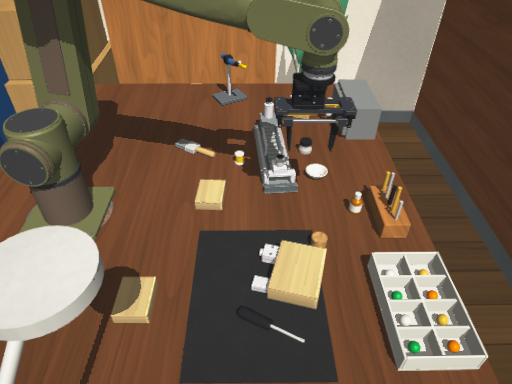

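The scene picture shows the stand at px (330,285), with the hood lower right and the carriage upper left. The full-size rack is under the gripper. In the side picture two mould ends stick out of the rack's left side at (268,252) and (260,284), pointing to world -x. The smaller wooden blocks at (210,195) and (133,300) are the look-alikes. I'll move over the port end and look with the wrist camera.

Call:
{"method": "carry_out", "body": {"moves": [[-17,-13,1.5,-90],[-17,-13,1.5,-90],[-17,-13,1.5,-90],[-17,-13,1.5,-90],[-17,-13,1.5,-90],[-17,-13,1.5,-90],[-17,-13,1.5,-90],[-17,-13,1.5,-90],[-17,-13,1.5,-90],[-17,-13,1.5,-90]]}}

```text
t: 2.25
eef_pos: [520.0, -170.0, 199.7]
eef_rot: [-3.142, 0.0, 3.141]
wrist_force: [-0.1, -0.2, 0.4]
gripper_width: 95.2
grasp_force: 0.0
```

```bash
cat > h.py <<'E'
from rig import manip
import cv2,numpy as np
from scipy.spatial.transform import Rotation as Ro
def cam(c):
    p=manip.camera_params(c)
    if c=="wrist":
        s=manip.sense();T=np.eye(4);T[:3,:3]=Ro.from_euler("xyz",s["eef_rot"]).as_matrix();T[:3,3]=s["eef_pos"]
        p["cam_to_world"]=T@p["tool_from_camera"]
    return p
def toworld(p,uv,z):
    K=np.array([[p["fx"],0,p["cx"]],[0,p["fy"],p["cy"]],[0,0,1]])
    n=cv2.undistortPoints(np.float64(uv).reshape(-1,1,2),K,np.array([p["k1"],0,0,0])).reshape(-1,2)
    d=np.c_[n[:,0],-n[:,1],-np.ones(len(n))]@p["cam_to_world"][:3,:3].T
    o=p["cam_to_world"][:3,3]
    return o+d*((z-o[2])/d[:,2])[:,None]
def spots(c,labels):
    for l in labels: print(c,l,[(round(d["p"],2),np.round(d["position"],1).tolist()) for d in manip.spot_point(l,c)[:4]])
def shot(c,n):
    p=cam(c);im=manip.grab_frame(c);cv2.imwrite("pics/%s.png"%n,im);return p,im
def st():
    s=manip.sense();print(round(s["t"],2),np.round(s["eef_pos"],1),np.round(s["eef_rot"],3),"F",np.round(s["wrist_force"],1),"w",round(s["gripper_width"],1),round(s["grasp_force"],1))
E
python3 - <<'E'
from h import *
import pickle
st();p,im=shot("wrist","w1");pickle.dump(p,open("w1.pkl","wb"))
spots("wrist",["mould","port","rack","flat_mould"])
manip.grab_frame("side");spots("side",["stand","guides","hood_mouth","carriage","knob","rack","port","spool","bead_dish","cement","eye_jar","brush"])
E
```

```text
2.25 [ 520.  -170.   199.7] [-3.142  0.     3.141] F [-0.1 -0.2  0.4] w 95.2 0.0
wrist mould [(0.57, [603.1, -180.6, -1.7]), (0.41, [613.8, -228.2, 3.1])]
wrist port [(0.94, [527.2, -157.6, 15.4])]
wrist rack [(0.82, [613.1, -229.6, 0.8]), (0.72, [393.5, 63.2, 3.8]), (0.28, [528.1, -157.4, 15.0])]
wrist flat_mould [(0.67, [575.5, -265.4, 0.7])]
side stand [(0.92, [575.7, 355.4, -1.8])]
side guides [(0.57, [580.6, 257.1, 33.1])]
side hood_mouth [(0.86, [576.2, 352.6, 47.2])]
side carriage [(0.67, [597.2, 138.4, 78.0]), (0.6, [588.8, 163.9, 0.7])]
side knob [(0.64, [594.0, 138.2, 81.7])]
side rack [(0.93, [386.7, 64.6, -1.9]), (0.69, [615.6, -225.4, 2.5]), (0.61, [246.8, -294.0, -0.9])]
side port [(0.74, [534.8, -163.6, 12.9])]
side spool [(0.58, [473.3, 241.1, -4.7])]
side bead_dish [(0.5, [714.7, 171.4, 0.4])]
side cement [(0.63, [796.5, 8.4, -1.1]), (0.59, [591.7, 138.1, 83.7])]
side eye_jar [(0.71, [693.3, 309.4, -0.6]), (0.58, [321.9, 308.8, 0.3])]
side brush [(0.92, [321.0, 308.0, -4.5])]
```

View pics/w1.png

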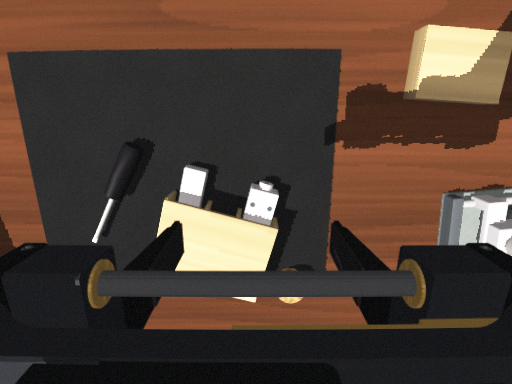

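The wrist picture shows the rack's mouth edge running from (165,198) to (278,228). The boss mould sticks out at about (262,203) with its boss at (266,184), and the plain mould is at (193,185). I'll zoom in for corners.

```bash
python3 - <<'E'
import cv2
im=cv2.imread("pics/w1.png")[165:305,150:300]
cv2.imwrite("pics/w1c.png",cv2.resize(im,None,fx=4,fy=4,interpolation=cv2.INTER_CUBIC))
E
```

```text
(no output)
```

View pics/w1c.png

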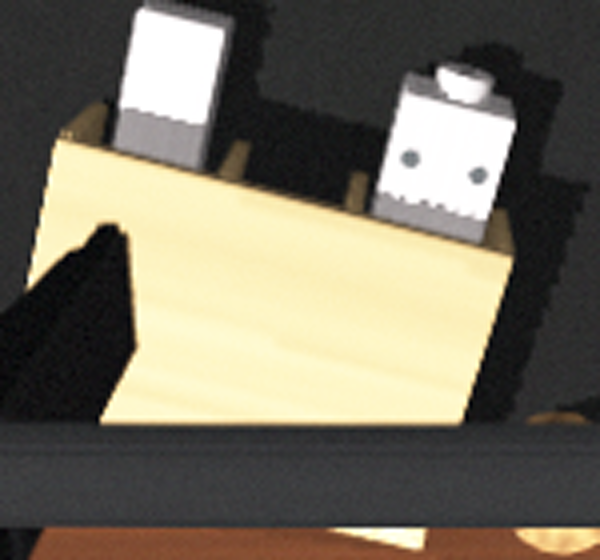

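```bash
python3 - <<'E'
from h import *
import pickle
p=pickle.load(open("w1.pkl","rb"))
f=lambda l,z:toworld(p,np.array(l)/4+[150,165],z)
an=lambda a,b:np.degrees(np.arctan2(*(b-a)[1::-1]))
m=f([(400,94),(515,124),(483,240),(375,205)],28);print(m.round(1))
print("mould left/right dir",an(m[3],m[0]),an(m[2],m[1]),"front perp",an(m[0],m[1])+90, "front mid",(m[0]+m[1])/2, "width",np.linalg.norm(m[0]-m[1]))
r=f([(58,140),(512,258),(463,420)],42);print(r.round(1),an(r[0],r[1])+90,an(r[2],r[1]),np.linalg.norm(r[0]-r[1]))
print("boss",f([(463,80)],16))
E
```

```text
[[ 533.8 -178.1   28. ]
 [ 543.5 -142.5   28. ]
 [ 582.2 -152.    28. ]
 [ 570.2 -186.3   28. ]]
mould left/right dir 167.27599467466754 166.25042144715428 front perp 164.7387824793566 front mid [ 538.65449401 -160.31643865   28.        ] width 36.916784217611536
[[ 544.1 -280.4   42. ]
 [ 582.4 -143.7   42. ]
 [ 638.8 -158.4   42. ]] 164.3153525292435 165.4093835104013 141.95260289972796
boss [[ 532.45452604 -158.33871327   16.        ]]
```

Call:
{"method": "carry_out", "body": {"moves": [[-3.8,0.45,6,10],[-3.8,0.45,12,15],[-3.8,0.45,14,15],[-3.8,0.45,17,15],[-3.8,0.45,19.5,15],[-3.8,0.45,19.5,15]], "grip": 0.68}}

```text
t: 3.9
eef_pos: [556.8, -165.1, 3.0]
eef_rot: [3.141, -0.004, 2.88]
wrist_force: [0.2, -0.7, 0.8]
gripper_width: 64.5
grasp_force: 0.0
```

Call:
{"method": "carry_out", "body": {"moves": [[0,0,0,0],[0,0,0,0],[0,0,0,0],[0,0,0,0]], "grip": 0, "newtons": 25}}

```text
t: 4.4
eef_pos: [558.4, -165.5, 5.5]
eef_rot: [3.141, 0.001, 2.88]
wrist_force: [0.1, 1.1, 2.3]
gripper_width: 35.7
grasp_force: 25.0
```

Call:
{"method": "carry_out", "body": {"moves": [[1,0,0,0],[3,0,0,0],[6,0,0,0],[9,0,0,0],[12,0,0,0],[13,0,0,0],[13,0,0,0],[13,0,0,0]]}}

```text
t: 5.4
eef_pos: [431.4, -131.7, 5.3]
eef_rot: [-3.141, -0.003, 2.88]
wrist_force: [-6.5, 1.5, 11.2]
gripper_width: 35.7
grasp_force: 25.0
```

Call:
{"method": "carry_out", "body": {"moves": [[0,0,0,0],[0,0,0,0],[0,0,0,0],[0,0,0,0]], "grip": 0.7}}

```text
t: 5.9
eef_pos: [432.3, -131.8, 4.4]
eef_rot: [3.142, -0.001, 2.88]
wrist_force: [-0.9, 0.6, 0.7]
gripper_width: 65.5
grasp_force: 0.0
```

Call:
{"method": "carry_out", "body": {"moves": [[0,0,-4,0],[-2,0,-10,0],[-4,0,-16,0],[-6,0,-20,0],[-6,0,-20,0],[-6,0,-20,0]]}}

```text
t: 6.65
eef_pos: [489.6, -147.1, 203.4]
eef_rot: [3.141, -0.002, 2.88]
wrist_force: [-0.1, -0.3, 0.2]
gripper_width: 66.8
grasp_force: 0.0
```

```bash
python3 - <<'E'
from h import *
import pickle
st();p,im=shot("wrist","w2");pickle.dump(p,open("w2.pkl","wb"))
spots("wrist",["mould","port"])
m=manip.masks_of("mould","wrist")
for d in m[:3]:
    c=max(cv2.findContours(d["mask"].astype("uint8"),0,2)[0],key=cv2.contourArea)
    print(d["p"],d["mask"].sum(),cv2.minAreaRect(c))
cv2.imwrite("pics/w2c.png",cv2.resize(im[100:290,150:390],None,fx=3,fy=3,interpolation=cv2.INTER_CUBIC))
E
```

```text
6.65 [ 489.6 -147.1  203.4] [ 3.141e+00 -2.000e-03  2.880e+00] F [-0.1 -0.3  0.2] w 66.8 0.0
wrist mould [(0.95, [480.4, -147.3, -0.1]), (0.42, [398.8, -124.4, 15.2])]
wrist port [(0.58, [401.2, -127.0, 15.9])]
0.74 3387 ((256.49267578125, 161.02317810058594), (118.2321548461914, 31.903913497924805), 89.11859893798828)
```

View pics/w2c.png

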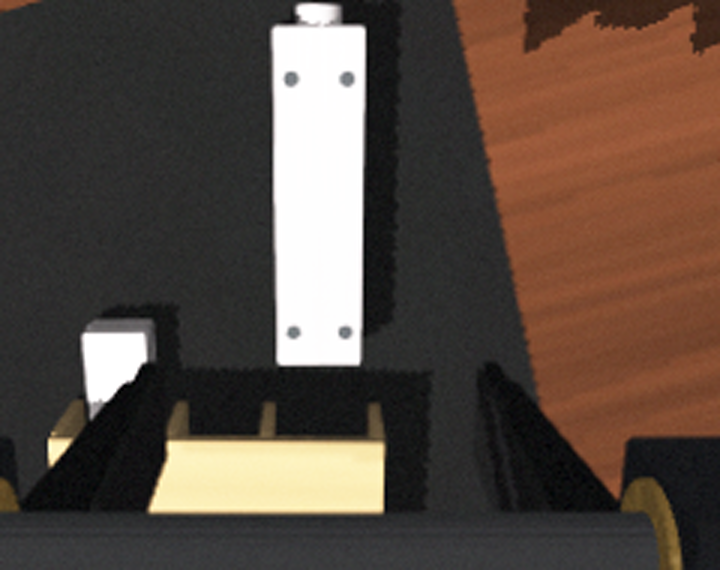

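The mould lies straight and clear of the rack. Its top face runs from px (256,109) to (256,221), with the boss at (256,104).

```bash
python3 - <<'E'
from h import *
import pickle
p=pickle.load(open("w2.pkl","rb"))
m=toworld(p,np.array([(272,30),(365,30),(361,364),(277,364)])/3+[150,100],28);print(m.round(1))
F=(m[0]+m[1])/2;R=(m[2]+m[3])/2;d=F-R;L=np.linalg.norm(d);print(F,R,L,np.degrees(np.arctan2(d[1],d[0])),"grasp",R+d/L*20)
manip.grab_frame("scene");spots("scene",["stand","guides","hood_mouth","carriage","knob"])
E
```

```text
[[ 408.1 -144.    28. ]
 [ 417.4 -109.3   28. ]
 [ 550.5 -144.8   28. ]
 [ 541.1 -179.6   28. ]]
[ 412.75930872 -126.64852734   28.        ] [ 545.82369432 -162.22426392   28.        ] 137.7380257870887 165.0316451908991 grasp [ 526.50232176 -157.05855367   28.        ]
scene stand [(0.56, [577.5, 355.2, 1.1])]
scene guides [(0.64, [583.6, 257.5, 32.1])]
scene hood_mouth [(0.8, [573.1, 351.9, 43.6])]
scene carriage [(0.69, [589.3, 167.3, 2.6]), (0.51, [586.4, 256.6, 30.4]), (0.21, [691.4, 307.4, -1.7])]
scene knob [(0.61, [588.1, 135.2, 80.1]), (0.61, [692.9, 305.9, 3.8])]
```

Call:
{"method": "carry_out", "body": {"moves": [[-2,0,6,0],[-3.8,0,12,0],[-3.8,0,16,0],[-3.8,0,20,0],[-3.8,0,20,0],[-3.8,0,20,0]]}}

```text
t: 7.9
eef_pos: [527.2, -157.3, 4.7]
eef_rot: [3.142, -0.0, 2.88]
wrist_force: [-0.5, -0.4, -0.2]
gripper_width: 66.8
grasp_force: 0.0
```

Call:
{"method": "carry_out", "body": {"moves": [[0,0,0,0],[0,0,0,0],[0,0,0,0],[0,0,0,0]], "grip": 0, "newtons": 40}}

```text
t: 8.4
eef_pos: [527.1, -157.3, 4.8]
eef_rot: [-3.142, 0.0, 2.88]
wrist_force: [-0.3, 0.0, 0.1]
gripper_width: 35.6
grasp_force: 40.0
```

Call:
{"method": "carry_out", "body": {"moves": [[0,0,-2,0],[0,0,-5,0],[0,0,-9,0],[1,3,-13,7],[2.5,7,-16,15],[4,11,-19,24],[6,15,-22,33],[8,19,-22,42],[9.5,23,-22,51],[11,27,-22,60],[12,30.5,-22,67],[12.8,33.5,-22,71]], "newtons": 60}}

```text
t: 9.9
eef_pos: [489.2, 200.6, 225.2]
eef_rot: [-3.141, 0.001, 1.639]
wrist_force: [0.5, -0.7, -4.4]
gripper_width: 35.5
grasp_force: 60.0
```

Call:
{"method": "carry_out", "body": {"moves": [[0,0,0,0],[0,0,0,0],[0,0,0,0]]}}

```text
t: 10.28
eef_pos: [490.1, 198.6, 224.7]
eef_rot: [-3.141, 0.0, 1.64]
wrist_force: [-0.2, -0.1, -4.0]
gripper_width: 35.5
grasp_force: 60.0
```

```bash
python3 - <<'E'
from h import *
import pickle
st();p,im=shot("wrist","w3");pickle.dump(p,open("w3.pkl","wb"))
spots("wrist",["mould","port","stand","guides","hood_mouth","carriage","knob"])
E
```

```text
10.28 [490.1 198.6 224.7] [-3.141  0.     1.64 ] F [-0.2 -0.1 -4. ] w 35.5 60.0
wrist mould [(0.55, [486.3, 244.4, 220.8])]
wrist port [(0.66, [478.8, 325.3, 233.4])]
wrist stand [(0.95, [575.9, 355.6, 0.3]), (0.56, [590.3, 174.3, 3.3])]
wrist guides [(0.8, [582.0, 256.1, 27.6])]
wrist hood_mouth [(0.67, [576.1, 352.8, 46.5])]
wrist carriage [(0.68, [589.2, 172.9, 5.4])]
wrist knob [(0.76, [592.4, 134.2, 80.6])]
```

View pics/w3.png

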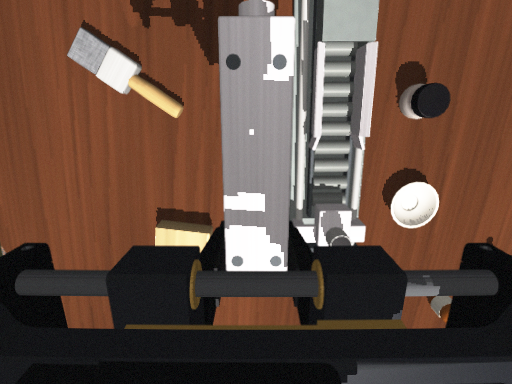

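The mould is held level down the picture's middle (boss at (256,8)). The stand lies to its right: hood mouth at about (345,40), guides between (318,50) and (375,50) down to (312,145)/(362,145), carriage at (335,225). I'll zoom in on the stand.

```bash
python3 - <<'E'
import cv2
im=cv2.imread("pics/w3.png")[20:250,280:400]
cv2.imwrite("pics/w3c.png",cv2.resize(im,(780,598),interpolation=cv2.INTER_CUBIC))
E
```

```text
(no output)
```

View pics/w3c.png

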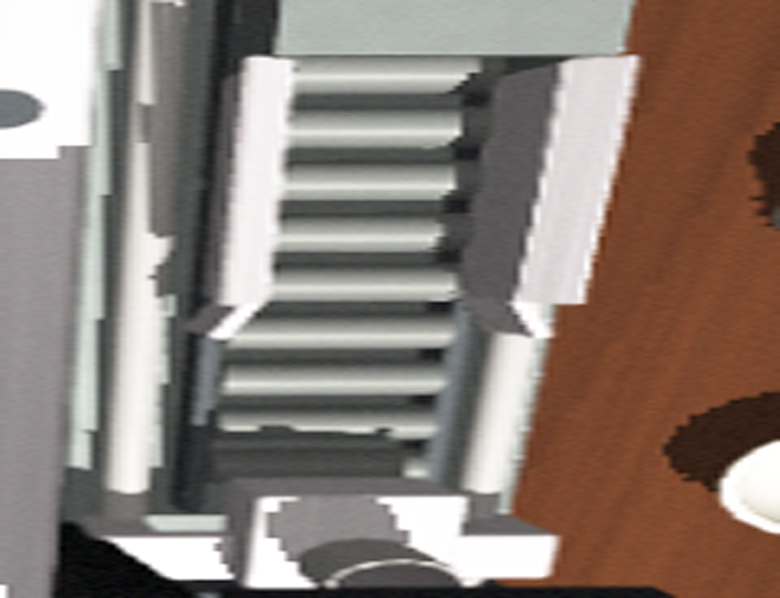

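```bash
python3 - <<'E'
from h import *
import pickle
p=pickle.load(open("w3.pkl","rb"))
f=lambda l,z:toworld(p,np.array(l)/[6.5,2.6]+[280,20],z)
g=f([(293,60),(272,302),(557,75),(522,300)],61);print(g.round(1))
for a,b in((0,1),(2,3)):
    d=g[a]-g[b];print(np.degrees(np.arctan2(d[1],d[0])),np.linalg.norm(d))
# lateral midpoint for axis angle
for ang in (93,94,95):
    t=np.radians(ang);n=np.array([-np.sin(t),np.cos(t)]);n=np.array([np.sin(t),-np.cos(t)])
    print(ang,(g[:,:2]@n).round(1),"mid",((g[:2,:2]@n).mean()+(g[2:,:2]@n).mean())/2)
print("hood edge",f([(280,55),(630,52)],71).round(1))
print("carr",f([(250,480),(465,490)],65).round(1))
m=toworld(p,[(222,22),(292,20),(286,268),(226,269)],248);print(m.round(1))
E
```

```text
[[553.3 351.2  61. ]
 [562.2 254.3  61. ]
 [597.3 348.9  61. ]
 [606.3 258.3  61. ]]
95.25686925853071 97.28793560542238
95.6361452262197 91.02192477065468
93 [570.9 574.8 614.8 619. ] mid 594.8649074491649
94 [576.5 578.6 620.2 622.8] mid 599.5282239145286
95 [581.8 582.3 625.5 626.5] mid 604.0089182751276
hood edge [[549.  350.5  71. ]
 [604.2 355.9  71. ]]
carr [[567.8 173.3  65. ]
 [608.7 171.1  65. ]]
[[467.  314.4 248. ]
 [498.8 317.4 248. ]
 [508.2 191.2 248. ]
 [473.8 188.2 248. ]]
```

Call:
{"method": "carry_out", "body": {"moves": [[0.5,3,0,-1],[1,6.5,3,-1],[1.8,9.8,7,-1],[1.8,9.8,11,-1],[1.8,9.8,13.5,-1],[1.8,9.8,13.5,-1],[1.8,9.8,13.5,-1]]}}

```text
t: 11.55
eef_pos: [587.6, 224.5, 91.1]
eef_rot: [3.139, -0.0, 1.658]
wrist_force: [-0.5, -0.2, -2.9]
gripper_width: 35.5
grasp_force: 60.0
```

```bash
python3 - <<'E'
from h import *
import pickle
st();p,im=shot("wrist","w4");pickle.dump(p,open("w4.pkl","wb"))
spots("wrist",["mould","port","stand","guides","hood_mouth"])
a=cv2.resize(im[0:270,170:340],(500,600))
p,sd=shot("side","s4");b=cv2.resize(sd[85:205,240:310],(300,600),interpolation=cv2.INTER_CUBIC)
cv2.imwrite("pics/w4c.png",cv2.hconcat([a,b]))
spots("side",["mould","port"])
E
```

```text
11.55 [587.6 224.5  91.1] [ 3.139 -0.     1.658] F [-0.5 -0.2 -2.9] w 35.5 60.0
wrist mould [(0.69, [580.9, 272.0, 84.8])]
wrist port [(0.76, [573.3, 351.8, 102.5])]
wrist stand []
wrist guides []
wrist hood_mouth []
side mould [(0.53, [578.2, 274.0, 86.2])]
side port [(0.5, [582.1, 351.2, 98.4]), (0.49, [615.7, -222.6, 1.5])]
```

View pics/w4c.png

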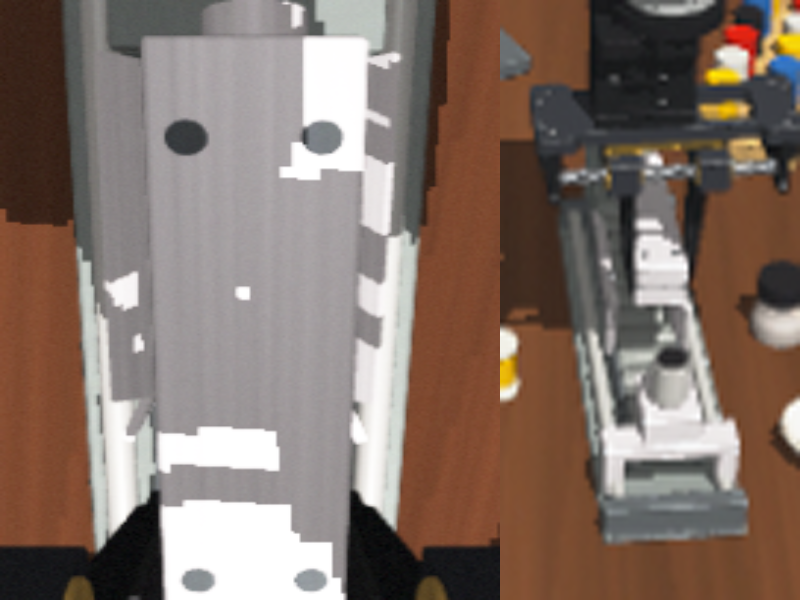

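The mould hovers nicely aligned over the guides (mould centre at crop column 256, stand centre at about 249). I'll shift it about 1.3 mm to the left and lower it.

Call:
{"method": "carry_out", "body": {"moves": [[0,-0.13,1,0],[0,-0.13,2.2,0],[0,-0.13,3.2,0],[0,-0.13,4.2,0],[0,-0.13,5,0],[0,-0.13,5.2,0],[0,-0.13,5.2,0]]}}

```text
t: 12.88
eef_pos: [585.5, 224.2, 37.7]
eef_rot: [3.141, -0.0, 1.658]
wrist_force: [-0.4, -0.5, -3.0]
gripper_width: 35.9
grasp_force: 60.0
```

Call:
{"method": "carry_out", "body": {"moves": [[0,0,0.1,0],[0,0,0.2,0],[0,0,0.2,0]]}}

```text
t: 13.25
eef_pos: [585.6, 224.2, 36.0]
eef_rot: [3.141, -0.0, 1.658]
wrist_force: [0.2, 0.6, -3.4]
gripper_width: 35.9
grasp_force: 60.0
```

Call:
{"method": "carry_out", "body": {"moves": [[0,0,0.05,0],[0,0,0.1,0],[0,0,0.1,0]]}}

```text
t: 13.62
eef_pos: [585.7, 224.4, 35.8]
eef_rot: [3.141, -0.0, 1.658]
wrist_force: [-3.7, -0.7, 5.6]
gripper_width: 35.8
grasp_force: 60.0
```

Call:
{"method": "carry_out", "body": {"moves": [[0,0,0,0],[0,0,0,0],[0,0,0,0],[0,0,0,0]], "grip": 0.65, "newtons": 25}}

```text
t: 14.12
eef_pos: [585.3, 224.1, 34.4]
eef_rot: [-3.141, 0.0, 1.658]
wrist_force: [-0.0, -0.0, 0.4]
gripper_width: 61.2
grasp_force: 0.0
```

Call:
{"method": "carry_out", "body": {"moves": [[0,0,-2,0],[0,0,-5,0],[-2,0,-9,0],[-5,0,-13,0],[-9,0,-15,0],[-9,0,-15,0],[-9,0,-15,0]]}}

```text
t: 15.0
eef_pos: [593.1, 134.7, 185.1]
eef_rot: [3.141, -0.0, 1.658]
wrist_force: [0.5, -0.6, -0.7]
gripper_width: 61.8
grasp_force: 0.0
```

```bash
python3 - <<'E'
from h import *
import pickle
st();p,im=shot("wrist","w5");pickle.dump(p,open("w5.pkl","wb"))
spots("wrist",["mould","port","stand","guides","hood_mouth","carriage","knob"])
a=cv2.resize(im[0:270,170:340],(378,600))
p,sd=shot("side","s5");b=cv2.resize(sd[85:205,240:310],(350,600),interpolation=cv2.INTER_CUBIC)
cv2.imwrite("pics/w5c.png",cv2.hconcat([a,b]))
spots("side",["mould","knob"])
E
```

```text
15.0 [593.1 134.7 185.1] [ 3.141 -0.     1.658] F [ 0.5 -0.6 -0.7] w 61.8 0.0
wrist mould [(0.94, [583.9, 270.1, 28.8])]
wrist port []
wrist stand []
wrist guides []
wrist hood_mouth []
wrist carriage [(0.78, [590.5, 169.8, 0.4])]
wrist knob [(0.58, [592.6, 134.8, 77.6])]
side mould [(0.74, [580.4, 347.3, 46.4]), (0.73, [579.2, 274.5, 29.2])]
side knob [(0.56, [596.6, 141.0, 79.5])]
```

View pics/w5c.png

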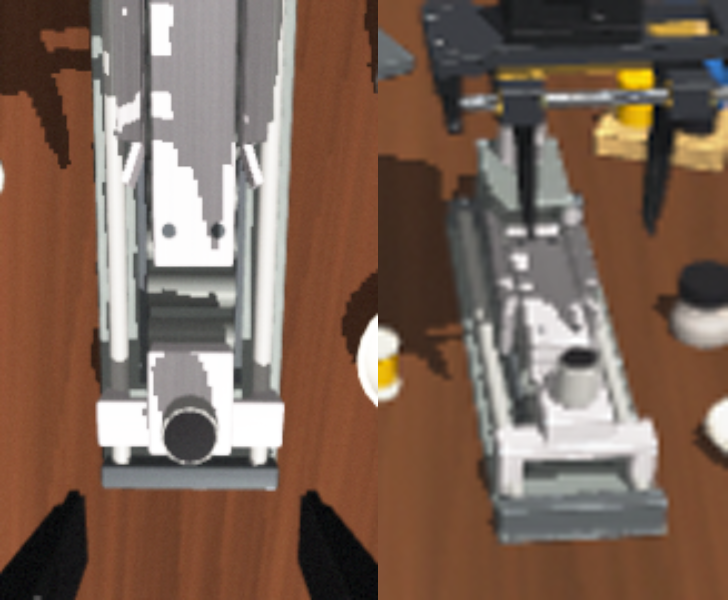

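The mould lies centred between the guides (rear edge at crop row 265). The carriage is behind it, with the top of the knob at crop (190,436).

```bash
python3 - <<'E'
from h import *
import pickle
p=pickle.load(open("w5.pkl","rb"))
f=lambda l,z:toworld(p,np.array(l)/[378/170,600/270]+[170,0],z)
print("knob",f([(190,436)],95).round(1),"carr top edge",f([(148,352),(233,350)],65).round(1),"mould rear",f([(155,265),(232,265)],59).round(1))
E
```

```text
knob [[592.9 135.5  95. ]] carr top edge [[571.1 164.9  65. ]
 [609.6 169.2  65. ]] mould rear [[571.2 203.5  59. ]
 [605.7 206.5  59. ]]
```

Call:
{"method": "carry_out", "body": {"moves": [[0.1,0,4,0],[0.1,0,8,0],[0.1,0,10.5,0],[0.1,0,11.2,0],[0.1,0,11.2,0]]}}

```text
t: 16.18
eef_pos: [593.3, 135.5, 72.9]
eef_rot: [3.142, -0.0, 1.658]
wrist_force: [-0.1, 0.5, 0.5]
gripper_width: 62.3
grasp_force: 0.0
```

Call:
{"method": "carry_out", "body": {"moves": [[0,0,0,0],[0,0,0,0],[0,0,0,0],[0,0,0,0],[0,0,0,0]], "grip": 0, "newtons": 40}}

```text
t: 16.8
eef_pos: [591.9, 135.4, 72.9]
eef_rot: [-3.138, 0.0, 1.658]
wrist_force: [-4.7, -0.5, 4.5]
gripper_width: 25.5
grasp_force: 40.0
```

Call:
{"method": "carry_out", "body": {"moves": [[0.3,0,0,0],[0.8,0,0,0],[1.3,0,0,0],[1.8,0,0,0],[2.3,0,0,0],[2.7,0,0,0],[3,0,0,0],[3,0,0,0]]}}

```text
t: 17.8
eef_pos: [589.7, 163.3, 72.9]
eef_rot: [-3.139, 0.004, 1.659]
wrist_force: [-3.3, -6.6, 4.5]
gripper_width: 25.4
grasp_force: 40.0
```

Call:
{"method": "carry_out", "body": {"moves": [[0.2,0,0,0],[0.4,0,0,0],[0.6,0,0,0],[0.8,0,0,0],[1,0,0,0],[1.2,0,0,0],[1.4,0,0,0],[1.6,0,0,0],[1.8,0,0,0],[2.0,0,0,0]]}}

```text
t: 19.05
eef_pos: [588.2, 182.8, 72.9]
eef_rot: [-3.139, 0.005, 1.658]
wrist_force: [-3.3, -8.8, 4.6]
gripper_width: 25.4
grasp_force: 40.0
```

Call:
{"method": "carry_out", "body": {"moves": [[0.2,0,0,0],[0.4,0,0,0],[0.6,0,0,0],[0.8,0,0,0],[1,0,0,0],[1.2,0,0,0],[1.4,0,0,0],[1.6,0,0,0],[1.8,0,0,0],[2.0,0,0,0]]}}

```text
t: 20.3
eef_pos: [586.6, 202.7, 72.9]
eef_rot: [-3.139, 0.005, 1.658]
wrist_force: [-3.2, -7.9, 3.7]
gripper_width: 25.3
grasp_force: 40.0
```

Call:
{"method": "carry_out", "body": {"moves": [[0.15,0,0,0],[0.3,0,0,0],[0.45,0,0,0],[0.6,0,0,0],[0.75,0,0,0],[0.9,0,0,0]]}}

```text
t: 21.05
eef_pos: [585.9, 211.7, 72.9]
eef_rot: [-3.14, 0.005, 1.658]
wrist_force: [-1.8, -8.2, 5.0]
gripper_width: 25.1
grasp_force: 40.0
```

Call:
{"method": "carry_out", "body": {"moves": [[0.1,0,0,0],[0.2,0,0,0],[0.3,0,0,0]]}}

```text
t: 21.42
eef_pos: [585.7, 214.7, 72.9]
eef_rot: [-3.14, 0.005, 1.658]
wrist_force: [-3.3, -8.1, 4.7]
gripper_width: 24.9
grasp_force: 40.0
```

Call:
{"method": "carry_out", "body": {"moves": [[0.1,0,0,0],[0.2,0,0,0],[0.3,0,0,0]]}}

```text
t: 21.8
eef_pos: [585.4, 217.6, 72.9]
eef_rot: [-3.14, 0.005, 1.658]
wrist_force: [-2.0, -8.3, 4.8]
gripper_width: 25.2
grasp_force: 40.0
```

Call:
{"method": "carry_out", "body": {"moves": [[0.1,0,0,0],[0.2,0,0,0],[0.3,0,0,0]]}}

```text
t: 22.18
eef_pos: [585.2, 220.6, 72.9]
eef_rot: [-3.14, 0.005, 1.658]
wrist_force: [-2.0, -9.6, 5.1]
gripper_width: 25.3
grasp_force: 40.0
```

Call:
{"method": "carry_out", "body": {"moves": [[0.1,0,0,0],[0.2,0,0,0]]}}

```text
t: 22.42
eef_pos: [585.0, 222.6, 72.9]
eef_rot: [-3.14, 0.005, 1.658]
wrist_force: [-2.4, -8.3, 5.3]
gripper_width: 25.2
grasp_force: 40.0
```

Call:
{"method": "carry_out", "body": {"moves": [[0.1,0,0,0],[0.2,0,0,0]]}}

```text
t: 22.68
eef_pos: [584.9, 224.1, 72.9]
eef_rot: [-3.14, 0.006, 1.658]
wrist_force: [-2.4, -11.0, 5.5]
gripper_width: 24.9
grasp_force: 40.0
```

Call:
{"method": "carry_out", "body": {"moves": [[0.1,0,0,0],[0.2,0,0,0]]}}

```text
t: 22.92
eef_pos: [584.8, 225.8, 72.9]
eef_rot: [-3.14, 0.006, 1.658]
wrist_force: [-2.3, -10.7, 4.2]
gripper_width: 25.2
grasp_force: 40.0
```

Call:
{"method": "carry_out", "body": {"moves": [[0.1,0,0,0],[0.2,0,0,0]]}}

```text
t: 23.18
eef_pos: [584.6, 227.5, 72.9]
eef_rot: [-3.139, 0.007, 1.659]
wrist_force: [-2.3, -12.5, 5.4]
gripper_width: 24.9
grasp_force: 40.0
```

```bash
python3 - <<'E'
from h import *
st()
manip.grab_frame("side");st();manip.grab_frame("side");st()
E
```

```text
23.18 [584.6 227.5  72.9] [-3.139  0.007  1.659] F [ -2.3 -12.5   5.4] w 24.9 40.0
23.23 [584.6 227.6  72.9] [-3.139  0.007  1.659] F [ -1.6 -11.3   4.7] w 25.2 40.0
23.27 [584.6 227.6  72.9] [-3.139  0.007  1.659] F [ -1.9 -11.3   4.8] w 25.1 40.0
```

Call:
{"method": "carry_out", "body": {"moves": [[0.1,0,0,0],[0.1,0,0,0]]}}

```text
t: 23.52
eef_pos: [584.6, 228.4, 72.9]
eef_rot: [-3.14, 0.007, 1.659]
wrist_force: [-1.8, -11.8, 5.3]
gripper_width: 25.2
grasp_force: 40.0
```

Call:
{"method": "carry_out", "body": {"moves": [[0,0,0,0],[0,0,0,0],[0,0,0,0],[0,0,0,0]], "grip": 0.6}}

```text
t: 24.02
eef_pos: [584.6, 232.4, 72.6]
eef_rot: [3.141, -0.0, 1.658]
wrist_force: [-0.3, 0.3, -0.6]
gripper_width: 55.9
grasp_force: 0.0
```

Call:
{"method": "carry_out", "body": {"moves": [[0,0,-3,0],[0,0,-7,0],[-4,0,-12,0],[-8,0,-15,0],[-8,0,-15,0],[-8,0,-15,0]]}}

```text
t: 24.78
eef_pos: [591.1, 152.8, 221.7]
eef_rot: [-3.14, -0.0, 1.658]
wrist_force: [-0.8, 1.0, -0.9]
gripper_width: 57.0
grasp_force: 0.0
```

```bash
python3 - <<'E'
from h import *
import pickle
st();p,im=shot("wrist","w6");pickle.dump(p,open("w6.pkl","wb"))
spots("wrist",["mould","carriage","knob"])
p,sd=shot("side","s6")
spots("side",["mould","carriage","knob"])
cv2.imwrite("pics/w6c.png",cv2.resize(im[0:270,170:340],(378,600)))
E
```

```text
24.77 [591.1 152.8 221.7] [-3.14  -0.     1.658] F [-0.8  1.  -0.9] w 57.0 0.0
wrist mould [(0.62, [578.8, 327.7, 31.7])]
wrist carriage [(0.96, [582.5, 262.2, 1.9])]
wrist knob [(0.59, [584.5, 230.4, 78.9]), (0.59, [580.2, 254.7, 27.2])]
side mould [(0.72, [572.4, 332.8, 27.7])]
side carriage [(0.58, [675.9, -120.2, -0.9]), (0.57, [581.1, 260.4, 0.1]), (0.18, [470.3, 240.3, -5.8])]
side knob []
```

View pics/w6c.png

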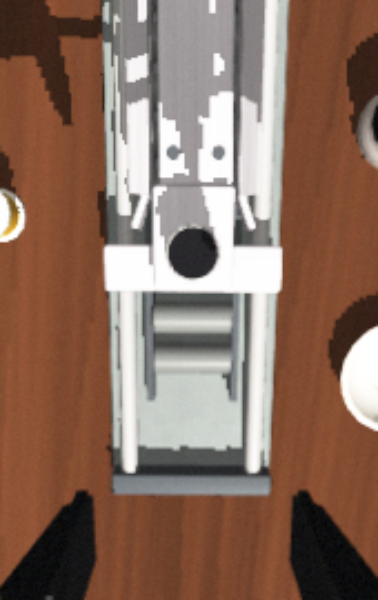

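```bash
python3 - <<'E'
from h import *
import pickle
p=pickle.load(open("w6.pkl","rb"))
f=lambda l,z:toworld(p,np.array(l)/[378/170,600/270]+[170,0],z)
print("knob",f([(193,252)],95).round(1),"carr",f([(153,187),(234,187)],65).round(1))
E
```

```text
knob [[585.6 228.6  95. ]] carr [[563.8 257.   65. ]
 [602.7 260.3  65. ]]
```

```bash
python3 -c "
from rig import manip
print(manip.finish_job())"
```

```text
the job is handed in; nothing more can be done
None
```

The job is handed in: the boss mould is on the rollers under the hood, with the carriage left clamped behind it pressing on the nozzle at an estimated 4 N, about 5 mm of its 10 mm in. I haven't been told the verdict.

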